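Take the coffee grinder three clicks finer

ROBOT

A 6-joint arm with a two-finger parallel gripper is mounted at the origin on the work surface. World frame = base frame: x ahead of the robot, y to its left, z up, the work surface at z = 0. Lengths are in mm, angles in rad, forces in N, time in s.
With the tool pointing down it reaches from about 325 to 875 mm from the base axis. Payload 4.4 kg.
Tool frame: the origin (TCP) lies on the centre line of the jaws, within the pads' length; the fingertips stand tip_reach ahead of it and the grasp point (between the pads) lies 3 mm ahead of it (tip_reach is the distance from the TCP to the fingertips, in mm); z points along the fingers, y is the line along which they close (so a half turn about z gives the same grasp; the last joint's range is limited). The gripper opens to 85 mm and grips with 20 to 120 N. Pads are 22 mm wide; open, the fingers measure 114 mm over their backs; the gripper's body (76 mm by 85 mm) begins 54 mm behind the grasp point. The pads swing forward as they close: fully open they stand 13 mm farther back than shut.
Start: joints at [-1.391, 0.207, 1.542, -0, 1.393, -0.15], TCP at [186.204, -544.018, 253.282] pointing down, gripper open.
Joint ranges: [-2.73, 2.73], [-0.86, 2.22], [0.23, 2.46], [-1.11, 4.25], [0.08, 2.63], [-2.82, 2.82]. Speed limits (rad/s): [2.79, 2.79, 3.14, 3.14, 3.14, 3.14].

INTERFACE

Orientations are given as a unit quaternion [w, x, y, z].
In Python, from bench import state, camera, sign_off, tip_reach gives the robot as it stands. The module is installed in compiled form; this text tells all that it offers.
- The arm moves only by the tool carry_out, never from a script. Its argument "deltas" is a list of rows, each an object of numbers: "claw": the opening, from -1 (shut) to 1 (fully open); "x", "y", "z": the shift along the world's x, y, z in m; "rx", "ry", "rz": the turn, a rotation vector about the world's x, y, z in degrees. In form: [{"claw": .., "x": .., "y": .., "z": .., "rx": .., "ry": .., "rz": ..}, ...]. A call has 1 to 20 rows; each row is the pose to reach, as a shift and turn from the pose commanded when the call began; what a row does not reach only later rows make up. A row lasts 1/10 s, in which the tool goes at most 50 mm and 8.59 degrees, less where a joint would pass 70% of its speed; a pose out of reach is approached as far as the arm can. A call with a gripper value outside its range is refused whole. The fingers move at their own pace and stop on an object; "force" is the grip in N (left out, the last holds). Time passes only in rows, so rows that repeat a pose let the fingers close. It gives the time, the measured TCP pose, the force and the opening at its end, in the units of the state.
- state(): the state, without advancing time (a new reading comes with each control period).
- camera(name): name is "scene" or "top"; returns a dict with "image" (384x512x3 uint8, blue, green, red), "mtx" (3x3 intrinsics, pixels), "eye" and "attitude" of the camera in the world. Camera axes: x right, y down, z forward; pixel columns grow to the right and rows downward; lengths in mm; the calibration is good to about 2 mm. A picture is of the moment at which its call begins. There is no depth.
- sign_off(): hands the job in, once; it reports no verdict.
The state is a dict: "time_s": time; "q": joint angles; "joint_vel": joint speeds; "effort": joint torques, N m; "tool_pos": TCP position; "orientation": TCP orientation; "contact_force": force on the tool from outside, world axes, zero at the start; "torque": the same for the moment, N m; "width": opening from 0.0 (shut) to 1.0 (fully open).
Only numpy, scipy, OpenCV 4.12 (cv2) and the standard library are available. Lean on these libraries where they do the work, as an engineer would, in place of code of your own. Each camera call takes 0.05 s, during which the arm holds its last target. There are 200 camera calls.

TASK

The espresso is running through too fast. With a light fingertip on its edge, no pinching, flick the grind thumbwheel on top of the coffee grinder exactly three clicks finer, that is with the top of the wheel going towards the bean hopper, and leave it sitting in that click with your hand clear. Do not pick up or shift the portafilter, tamper, milk jug or cup that stand round the grinder.

Things in the scene. Friction and masses are not known exactly. Their poses are not given: they have to be found in the camera images.
- wheel_top (a point): highest point of the grind thumbwheel's rim, mid-width, 214 mm above the counter: where the fingertip goes. Fixed to the grinder, does not turn with the wheel. x is level, from the grinder's front towards its bean hopper: the way the wheel's top moves for FINER; y along the axle; z up. A fingertip resting here with 5 to 15 N and moved along +x carries the rim with it without slipping
- wheel_axle (a point): centre of the wheel, 30 mm under wheel_top, same axes. Wheel black, 60 mm in diameter, 16 mm wide, level axle, grippy rim; its top 11 mm stands out of a 66 x 34 mm bezel and shows for 46 mm along x. White bars across the rim, one a setting and one click apart, long for coarse, short for fine, a low black rib half-way between; a white pointer on the bezel's +y side marks the bar now at the top
- wheel (a joint): turn of the thumbwheel, rad. 0 is the coarsest of 13 settings; grows towards finer, 0.349 (20 degrees, 10.5 mm at the rim) a click, to 4.19 (click 12), with stops just past both ends. Starts at rest in one of the clicks 0 to 5. A sprung ball holds each click (0.03 N m, 1 N at the rim, to leave it); when the finger lifts off, the wheel springs into the nearest click
- rim_mark (a point): a point of the wheel's rim, 30 mm from its axle, that turns with the wheel: at the top (at wheel_top) in setting 0; it goes towards the hopper and down as the wheel is set finer
- hopper_lid (a point): centre of the flat black lid of the bean hopper, 268 mm above the counter and 110 mm behind (+x of) wheel_top. Lid 100 mm across with a knob 20 mm across and 10 mm high in its middle; the amber hopper below is 96 mm across, so it begins 62 mm behind wheel_top. Fixed
- grinder: aluminium coffee grinder, 215 x 124 mm in plan, 278 mm high with the hopper, heavy, does not move. Flat deck of its head 200 mm high, reaching 50 mm in front of the wheel's middle and 62 mm to either side. Origin on the counter under its middle; x from its front (chute, portafilter fork) to its back (hopper); wheel at x = -60 mm, hopper at x = +50 mm
- portafilter_center (a point): loose steel portafilter with a black handle lying on the counter, 195 mm long, 30 mm high: a point 30 mm from the middle of its 70 mm basket towards the handle, 15 mm up; the handle points along its -x. To be left alone
- tamper_center (a point): loose coffee tamper, steel foot of 58 mm diameter and wooden knob, 81 mm high, standing on its foot; the point is half-way up. To be left alone
- jug_center (a point): loose steel milk jug, 84 mm in diameter, 100 mm high, with a handle on its +y side; the point is half-way up. To be left alone
- cup_center (a point): loose white cup, 66 mm in diameter, 58 mm high; the point is half-way up. To be left alone
Not all that is in view belongs to the job. There is more than one size of the part that bears portafilter_center; the job needs the larger.

How it is judged:
By the outcome, as a careful person would: the job done as asked, in the order asked, and still so for the second after the job is handed in, with the robot touching nothing.
It also fails if it takes over 45 s, if anything falls off the work surface, if the arm or the gripper's body presses on something with over 40 N, if the wrist force passes 120 N, or if a joint passes its speed limit or range.

## Working session

There is one attempt and no reset: what is moved stays moved. The work goes in short steps, Python scripts to look and compute and a tool call to move; the robot and the scene stay as the last step left them, time stands still between calls to the robot, and variables do not carry over. Pictures are saved under pics/ and viewed, on a budget of 10 in all, crops included, one or two more only if the job needs it, and the job is handed in when it is done.

Besides the shell and the picture viewer there is one more tool, called after "Call:" as name(argument=value, ...), one argument or row to a line, values as JSON. carry_out: Moves the arm, as the interface text tells. Its arguments: {"type":"object","properties":{"deltas":{"type":"array"},"force":{"type":"number"}},"required":["deltas"]}

```bash
mkdir -p pics
cat > h.py <<'E'
import numpy as np, cv2
from scipy.spatial.transform import Rotation as R
from bench import state, camera, sign_off, tip_reach
def rot(c):
    a=np.array(c["attitude"],float)
    return a if a.shape==(3,3) else R.from_quat(a[[1,2,3,0]]).as_matrix()
def ray(c,u,v,z):
    d=rot(c)@np.linalg.inv(np.array(c["mtx"]))@[u,v,1]; e=np.array(c["eye"],float).ravel()
    return e+d*(z-e[2])/d[2]
def proj(c,p):
    q=np.array(c["mtx"])@(rot(c).T@(np.array(p,float)-np.array(c["eye"],float).ravel())); return q[:2]/q[2]
E
python3 - <<'E'
from h import *
print(state()); print(tip_reach() if callable(tip_reach) else tip_reach)
ims=[]
for n in("scene","top"):
    c=camera(n); print(n,c["mtx"],c["eye"],c["attitude"]); cv2.imwrite(f"pics/{n}0.png",c["image"]); 
    np.save(n+"0.npy",c,allow_pickle=True)
E
```

```text
{'time_s': 0.0, 'q': array([-1.39148520e+00,  2.07420868e-01,  1.54294220e+00, -1.10802640e-05,
        1.39350387e+00, -1.50518288e-01]), 'joint_vel': array([ 7.64927525e-06, -3.47079131e-03,  6.33896440e-05,  1.81482313e-03,
        2.74695902e-04, -7.59988141e-04]), 'effort': array([-1.26485582e-03, -3.83043802e+01, -2.91597122e+01, -2.80392096e-04,
        1.06563815e-02,  3.35303817e-06]), 'tool_pos': array([ 186.08168154, -543.31612331,  252.13078412]), 'orientation': array([-1.13694549e-03,  9.86431562e-01,  1.64169059e-01, -2.18218142e-05]), 'contact_force': array([-1.03157073, -0.16177404,  0.70165403]), 'torque': array([-0.01045985, -0.00797393,  0.01403225]), 'width': 1.002612968955603}
22.0
scene [[488.06991654   0.         251.6784259 ]
 [  0.         488.06991654 187.96610098]
 [  0.           0.           1.        ]] [1280.21230276  306.03592502  676.84412652] [-0.23802745  0.45202394  0.76006972 -0.4016358 ]
top [[462.05303785   0.         256.74334382]
 [  0.         462.05303785 198.07678871]
 [  0.           0.           1.        ]] [ 390.49185206  -49.28566905 1140.7459421 ] [-0.07743788  0.72037855 -0.68493522  0.07695365]
```

View pics/scene0.png

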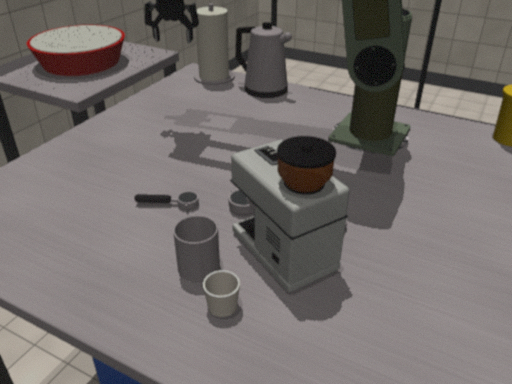

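View pics/top0.png

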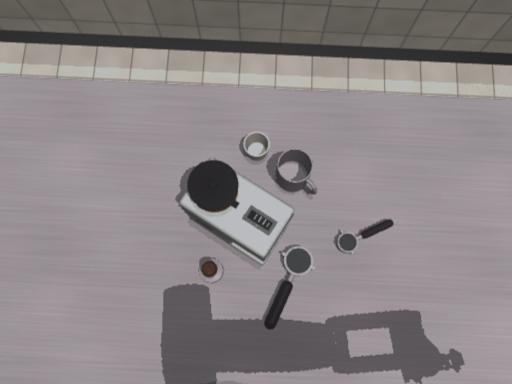

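The scene view shows the grinder, with the lid at about (306,152) and the wheel at (268,153). In the top view the lid is at (213,186) and the wheel slot with white bars at (260,219). There are two portafilters in the top view: the larger at (298,261) and a small one at (348,242). Both stay untouched. Next I measure and enlarge the wheel.

Run:
```python
from h import *
t=np.load("top0.npy",allow_pickle=True).item(); s=np.load("scene0.npy",allow_pickle=True).item()
im=t["image"]; g=cv2.cvtColor(im,cv2.COLOR_BGR2GRAY)
# lid
m=(g<40).astype(np.uint8); m[:150]=0; m[225:]=0; m[:,:180]=0; m[:,245:]=0
m=cv2.morphologyEx(m,cv2.MORPH_OPEN,np.ones((9,9)))
k=max(cv2.findContours(m,0,2)[0],key=cv2.contourArea); e=cv2.fitEllipse(k); print("lid",e)
lid=ray(t,*e[0],268); print(lid)
# bezel (dark inside deck)
b=(g<110).astype(np.uint8); w=np.zeros_like(b); w[202:238,243:279]=b[202:238,243:279]
w=cv2.morphologyEx(w,cv2.MORPH_CLOSE,np.ones((5,5)))
k=max(cv2.findContours(w,0,2)[0],key=cv2.contourArea); r=cv2.minAreaRect(k); print("bezel",r)
bz=ray(t,*r[0],204); print(bz)
d=bz-lid; print("dist",np.hypot(*d[:2]),"hopper dir deg",np.degrees(np.arctan2(-d[1],-d[0])))
c=[ray(t,*p,203) for p in cv2.boxPoints(r)]; print(np.round(c,0))
for n,p in (("pf",(298,261)),("pfh",(280,305)),("tamp",(210,269)),("jug",(294,170)),("cup",(257,146))): print(n,ray(t,*p,50).round())
a=cv2.resize(im[195:245,235:285],(560,560),interpolation=cv2.INTER_CUBIC)
u,v=map(int,proj(s,bz)); print(u,v)
bb=cv2.resize(s["image"][v-16:v+16,u-16:u+16],None,fx=7.5,fy=17.5,interpolation=cv2.INTER_CUBIC)
cv2.imwrite("pics/crop1.png",np.hstack([a,cv2.resize(bb,(240,560))]))
```

```text
Traceback (most recent call last):
ValueError: max() iterable argument is empty
```

```bash
cat > m.py <<'E'
from h import *
t=np.load("top0.npy",allow_pickle=True).item(); s=np.load("scene0.npy",allow_pickle=True).item()
im=t["image"]; g=cv2.cvtColor(im,cv2.COLOR_BGR2GRAY)
print(g[186,180:250:4], g[219,240:282:2])
m=(g<60).astype(np.uint8); m[:150]=0; m[225:]=0; m[:,:180]=0; m[:,245:]=0
m=cv2.morphologyEx(m,cv2.MORPH_OPEN,np.ones((15,15)))
k=max(cv2.findContours(m,0,2)[0],key=cv2.contourArea); e=cv2.fitEllipse(k); print("lid",e)
lid=ray(t,*e[0],268); print(lid)
b=(g<110).astype(np.uint8); w=np.zeros_like(b); w[202:238,243:279]=b[202:238,243:279]
w=cv2.morphologyEx(w,cv2.MORPH_CLOSE,np.ones((5,5)))
k=max(cv2.findContours(w,0,2)[0],key=cv2.contourArea); r=cv2.minAreaRect(k); print("bezel",r)
bz=ray(t,*r[0],204); print(bz)
d=bz-lid; print("dist",np.hypot(*d[:2]),"hopper dir deg",np.degrees(np.arctan2(-d[1],-d[0])))
c=[ray(t,*p,203) for p in cv2.boxPoints(r)]; print(np.round(c,0))
for n,p in (("pf",(298,261)),("pfh",(280,305)),("tamp",(210,269)),("jug",(294,170)),("cup",(257,146))): print(n,ray(t,*p,50).round())
a=cv2.resize(im[195:245,235:285],(560,560),interpolation=cv2.INTER_CUBIC)
u,v=map(int,proj(s,bz)); print(u,v)
bb=s["image"][v-35:v+35,u-15:u+15]
cv2.imwrite("pics/crop1.png",np.hstack([a,cv2.resize(bb,(240,560),interpolation=cv2.INTER_CUBIC)]))
E
python3 m.py
```

```text
[101  92  42  41  39  39  40  34  42  34  39  41  42  43  39 186 186 186] [188 153 101  99  99  70  46  80  45  70 109  52  66  86  88  99 108 160
 189 187 188]
lid ((212.9158477783203, 185.3840789794922), (49.113037109375, 50.958988189697266), 139.19644165039062)
[605.38431898  42.65342842 268.        ]
bezel ((259.3375549316406, 219.75270080566406), (30.94335174560547, 15.321464538574219), 32.7352294921875)
[553.3693733  -50.98379147 204.        ]
dist 107.11434788719836 hopper dir deg 60.94807614366887
[[556. -16. 203.]
 [584. -31. 203.]
 [551. -86. 203.]
 [524. -71. 203.]]
pf [ 487. -147.   50.]
pfh [ 384. -108.   50.]
tamp [458.  58.  50.]
jug [ 708. -130.   50.]
cup [765. -36.  50.]
269 153
```

View pics/crop1.png

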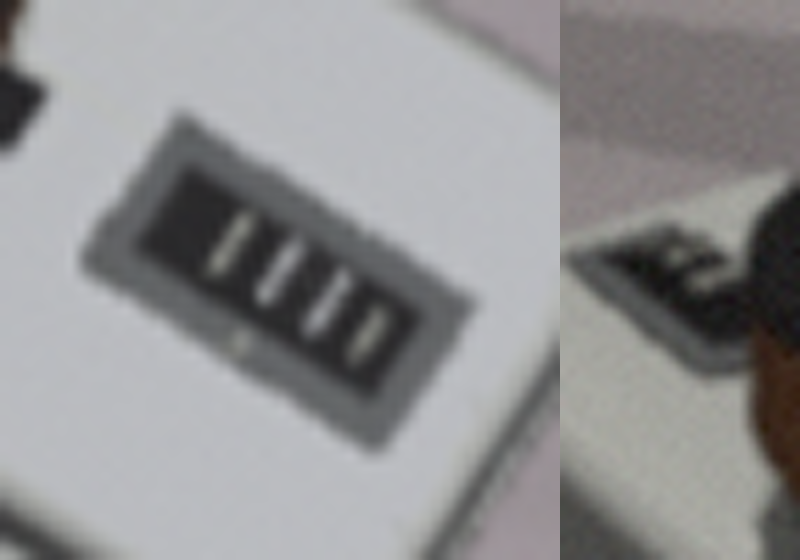

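The crop shows the bezel centred at about (278,282). Four white bars sit at about (228,245), (278,272), (327,300) and (365,337), and the pointer is at (240,342), level with the second bar. Only one bar lies on the hopper (coarser) side, so the wheel is in click 1 and the target is click 4: three bars on the hopper side, though only two of those are visible. The wheel top is at about (553,-51) and the hopper direction is about 60.5°. I'll shut the gripper and go above it, with the pads' closing line along the axle.

Call:
carry_out(
  deltas=[
    {"claw": -1,"z": 0.04},
    {"claw": -1,"z": 0.06},
    {"claw": -1,"x": 0.364,"y": 0.488,"z": 0.06,"rz": 41.6},
    {"claw": -1,"x": 0.364,"y": 0.488,"z": 0.06,"rz": 41.6},
    {"claw": -1,"x": 0.364,"y": 0.488,"z": 0.06,"rz": 41.6},
    {"claw": -1,"x": 0.364,"y": 0.488,"z": 0.06,"rz": 41.6},
    {"claw": -1,"x": 0.364,"y": 0.488,"z": 0.06,"rz": 41.6},
    {"claw": -1,"x": 0.364,"y": 0.488,"z": 0.06,"rz": 41.6},
    {"claw": -1,"x": 0.364,"y": 0.488,"z": 0.06,"rz": 41.6},
    {"claw": -1,"x": 0.364,"y": 0.488,"z": 0.06,"rz": 41.6},
    {"claw": -1,"x": 0.364,"y": 0.488,"z": 0.06,"rz": 41.6},
    {"claw": -1,"x": 0.364,"y": 0.488,"z": 0.06,"rz": 41.6},
    {"claw": -1,"x": 0.364,"y": 0.488,"z": 0.06,"rz": 41.6},
    {"claw": -1,"x": 0.364,"y": 0.488,"z": 0.06,"rz": 41.6},
    {"claw": -1,"x": 0.364,"y": 0.488,"z": 0.06,"rz": 41.6},
    {"claw": -1,"x": 0.364,"y": 0.488,"z": 0.06,"rz": 41.6},
    {"claw": -1,"x": 0.364,"y": 0.488,"z": 0.06,"rz": 41.6},
    {"claw": -1,"x": 0.364,"y": 0.488,"z": 0.06,"rz": 41.6},
    {"claw": -1,"x": 0.364,"y": 0.488,"z": 0.06,"rz": 41.6},
  ],
  force=20,
)

```text
validation failed for argument at $.de...
```

Call:
carry_out(
  deltas=[
    {"claw": -1,"x": 0,"y": 0,"z": 0.05,"rx": 0,"ry": 0,"rz": 0},
    {"claw": -1,"x": 0,"y": 0,"z": 0.06,"rx": 0,"ry": 0,"rz": 0},
  ],
  force=20,
)

```text
time_s: 0.3
tool_pos: [186.6, -545.9, 317.8]
orientation: [0.004, 0.986, 0.164, 0.0]
contact_force: [0.0, -1.3, 1.2]
width: 0.694
```

Call:
carry_out(
  deltas=[
    {"claw": -1,"x": 0.364,"y": 0.488,"z": 0,"rx": 0,"ry": 0,"rz": 41.6},
    {"claw": -1,"x": 0.364,"y": 0.488,"z": 0,"rx": 0,"ry": 0,"rz": 41.6},
    {"claw": -1,"x": 0.364,"y": 0.488,"z": 0,"rx": 0,"ry": 0,"rz": 41.6},
    {"claw": -1,"x": 0.364,"y": 0.488,"z": 0,"rx": 0,"ry": 0,"rz": 41.6},
    {"claw": -1,"x": 0.364,"y": 0.488,"z": 0,"rx": 0,"ry": 0,"rz": 41.6},
    {"claw": -1,"x": 0.364,"y": 0.488,"z": 0,"rx": 0,"ry": 0,"rz": 41.6},
    {"claw": -1,"x": 0.364,"y": 0.488,"z": 0,"rx": 0,"ry": 0,"rz": 41.6},
    {"claw": -1,"x": 0.364,"y": 0.488,"z": 0,"rx": 0,"ry": 0,"rz": 41.6},
    {"claw": -1,"x": 0.364,"y": 0.488,"z": 0,"rx": 0,"ry": 0,"rz": 41.6},
    {"claw": -1,"x": 0.364,"y": 0.488,"z": 0,"rx": 0,"ry": 0,"rz": 41.6},
    {"claw": -1,"x": 0.364,"y": 0.488,"z": 0,"rx": 0,"ry": 0,"rz": 41.6},
    {"claw": -1,"x": 0.364,"y": 0.488,"z": 0,"rx": 0,"ry": 0,"rz": 41.6},
    {"claw": -1,"x": 0.364,"y": 0.488,"z": 0,"rx": 0,"ry": 0,"rz": 41.6},
    {"claw": -1,"x": 0.364,"y": 0.488,"z": 0,"rx": 0,"ry": 0,"rz": 41.6},
    {"claw": -1,"x": 0.364,"y": 0.488,"z": 0,"rx": 0,"ry": 0,"rz": 41.6},
    {"claw": -1,"x": 0.364,"y": 0.488,"z": 0,"rx": 0,"ry": 0,"rz": 41.6},
    {"claw": -1,"x": 0.364,"y": 0.488,"z": 0,"rx": 0,"ry": 0,"rz": 41.6},
  ],
)

```text
time_s: 2.0
tool_pos: [549.6, -57.5, 313.4]
orientation: [0.0, 0.864, 0.503, -0.0]
contact_force: [-0.1, 0.5, 0.4]
width: 0.002
```

Call:
carry_out(
  deltas=[
    {"claw": -1,"x": 0,"y": 0,"z": -0.045,"rx": 0,"ry": 0,"rz": 0},
    {"claw": -1,"x": 0,"y": 0,"z": -0.065,"rx": 0,"ry": 0,"rz": 0},
    {"claw": -1,"x": 0,"y": 0,"z": -0.065,"rx": 0,"ry": 0,"rz": 0},
    {"claw": -1,"x": 0,"y": 0,"z": -0.065,"rx": 0,"ry": 0,"rz": 0},
  ],
)

```text
time_s: 2.4
tool_pos: [550.1, -56.8, 248.8]
orientation: [0.0, 0.864, 0.503, 0.0]
contact_force: [0.3, -0.8, 0.6]
width: -0.001
```

Run:
```python
from h import *
s=state();print(s["tool_pos"],s["contact_force"],tip_reach)
c=camera("scene"); u,v=map(int,proj(c,[553,-51,214])); print(u,v,proj(c,s["tool_pos"]-[0,0,22]))
cv2.imwrite("pics/c2.png",cv2.resize(c["image"][v-50:v+40,u-60:u+60],(800,600),interpolation=cv2.INTER_CUBIC))
```

```text
[550.10526985 -56.8483026  248.75889873] [ 0.28243361 -0.75193059  0.62600698] 22.0
269 148 [267.92724863 141.63818328]
```

View pics/c2.png

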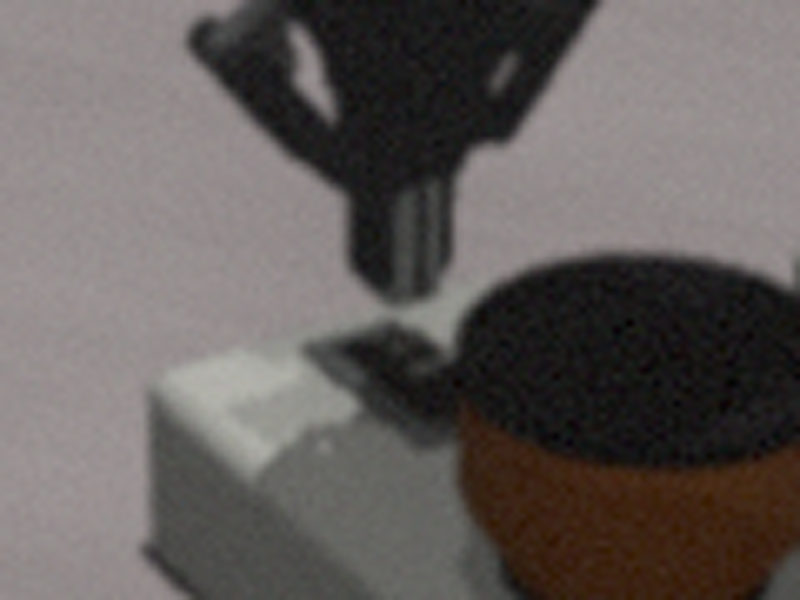

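The crop shows the shut fingertip at about (400,300), just above the wheel slot at (400,350) and clear of the hopper. I go down slowly and watch the force.

Call:
carry_out(
  deltas=[
    {"claw": -1,"x": 0,"y": 0,"z": -0.007,"rx": 0,"ry": 0,"rz": 0},
    {"claw": -1,"x": 0,"y": 0,"z": -0.01,"rx": 0,"ry": 0,"rz": 0},
    {"claw": -1,"x": 0,"y": 0,"z": -0.011,"rx": 0,"ry": 0,"rz": 0},
    {"claw": -1,"x": 0,"y": 0,"z": -0.012,"rx": 0,"ry": 0,"rz": 0},
    {"claw": -1,"x": 0,"y": 0,"z": -0.012,"rx": 0,"ry": 0,"rz": 0},
  ],
)

```text
time_s: 2.95
tool_pos: [550.2, -56.0, 236.3]
orientation: [0.0, 0.864, 0.504, -0.0]
contact_force: [0.3, -0.5, 0.3]
width: 0.0
```

Call:
carry_out(
  deltas=[
    {"claw": -1,"x": 0,"y": 0,"z": -0.0005,"rx": 0,"ry": 0,"rz": 0},
    {"claw": -1,"x": 0,"y": 0,"z": -0.001,"rx": 0,"ry": 0,"rz": 0},
    {"claw": -1,"x": 0,"y": 0,"z": -0.001,"rx": 0,"ry": 0,"rz": 0},
  ],
)

```text
time_s: 3.25
tool_pos: [550.4, -56.0, 236.0]
orientation: [0.0, 0.864, 0.504, 0.0]
contact_force: [-0.7, 1.0, 3.7]
width: -0.001
```

Call:
carry_out(
  deltas=[
    {"claw": -1,"x": 0,"y": 0,"z": -0.0005,"rx": 0,"ry": 0,"rz": 0},
    {"claw": -1,"x": 0,"y": 0,"z": -0.001,"rx": 0,"ry": 0,"rz": 0},
    {"claw": -1,"x": 0,"y": 0,"z": -0.001,"rx": 0,"ry": 0,"rz": 0},
  ],
)

```text
time_s: 3.55
tool_pos: [550.5, -55.9, 235.9]
orientation: [0.0, 0.864, 0.504, 0.0]
contact_force: [-3.2, 0.6, 6.9]
width: -0.001
```

Call:
carry_out(
  deltas=[
    {"claw": -1,"x": 0,"y": 0,"z": -0.0008,"rx": 0,"ry": 0,"rz": 0},
    {"claw": -1,"x": 0.001,"y": 0.0017,"z": -0.0008,"rx": 0,"ry": 0,"rz": 0},
    {"claw": -1,"x": 0.002,"y": 0.0035,"z": -0.0008,"rx": 0,"ry": 0,"rz": 0},
    {"claw": -1,"x": 0.003,"y": 0.0052,"z": -0.0008,"rx": 0,"ry": 0,"rz": 0},
    {"claw": -1,"x": 0.004,"y": 0.007,"z": -0.0008,"rx": 0,"ry": 0,"rz": 0},
    {"claw": -1,"x": 0.0052,"y": 0.0092,"z": -0.0008,"rx": 0,"ry": 0,"rz": 0},
    {"claw": -1,"x": 0.0052,"y": 0.0092,"z": -0.0008,"rx": 0,"ry": 0,"rz": 0},
    {"claw": -1,"x": 0.0052,"y": 0.0092,"z": -0.0008,"rx": 0,"ry": 0,"rz": 0},
  ],
)

```text
time_s: 4.35
tool_pos: [555.9, -46.6, 235.9]
orientation: [0.001, 0.864, 0.504, 0.001]
contact_force: [-3.9, 1.7, 10.1]
width: -0.006
```

Call:
carry_out(
  deltas=[
    {"claw": -1,"x": 0,"y": 0,"z": 0.005,"rx": 0,"ry": 0,"rz": 0},
    {"claw": -1,"x": 0,"y": 0,"z": 0.04,"rx": 0,"ry": 0,"rz": 0},
    {"claw": -1,"x": -0.04,"y": -0.17,"z": 0.065,"rx": 0,"ry": 0,"rz": 0},
    {"claw": -1,"x": -0.04,"y": -0.17,"z": 0.065,"rx": 0,"ry": 0,"rz": 0},
    {"claw": -1,"x": -0.04,"y": -0.17,"z": 0.065,"rx": 0,"ry": 0,"rz": 0},
    {"claw": -1,"x": -0.04,"y": -0.17,"z": 0.065,"rx": 0,"ry": 0,"rz": 0},
    {"claw": -1,"x": -0.04,"y": -0.17,"z": 0.065,"rx": 0,"ry": 0,"rz": 0},
  ],
)

```text
time_s: 5.05
tool_pos: [514.7, -220.6, 298.8]
orientation: [0.001, 0.865, 0.501, -0.0]
contact_force: [0.1, -0.3, 0.2]
width: 0.004
```

Run:
```python
from h import *
c=camera("top")
cv2.imwrite("pics/c3.png",cv2.resize(c["image"][195:245,235:285],(560,560),interpolation=cv2.INTER_CUBIC))
```

```text
(no output)
```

View pics/c3.png

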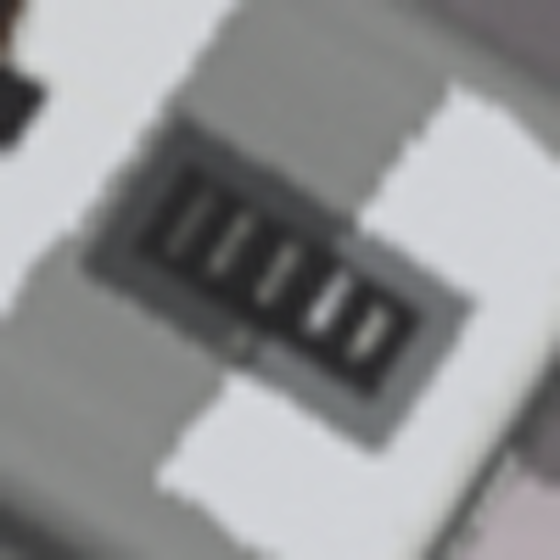

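The crop shows five bars, at (187,225), (230,243), (277,272), (328,300) and (370,335), with the third at the pointer. There are now two on the hopper side, so the stroke gave exactly one click, to setting 2. Two more of the same stroke are needed.

Call:
carry_out(
  deltas=[
    {"claw": -1,"x": 0.0348,"y": 0.1608,"z": -0.01,"rx": 0,"ry": 0,"rz": 0},
    {"claw": -1,"x": 0.0348,"y": 0.1608,"z": -0.01,"rx": 0,"ry": 0,"rz": 0},
    {"claw": -1,"x": 0.0348,"y": 0.1608,"z": -0.01,"rx": 0,"ry": 0,"rz": 0},
    {"claw": -1,"x": 0.0348,"y": 0.1608,"z": -0.01,"rx": 0,"ry": 0,"rz": 0},
    {"claw": -1,"x": 0.0348,"y": 0.1608,"z": -0.05,"rx": 0,"ry": 0,"rz": 0},
    {"claw": -1,"x": 0.0348,"y": 0.1608,"z": -0.057,"rx": 0,"ry": 0,"rz": 0},
    {"claw": -1,"x": 0.0348,"y": 0.1608,"z": -0.06,"rx": 0,"ry": 0,"rz": 0},
    {"claw": -1,"x": 0.0348,"y": 0.1608,"z": -0.062,"rx": 0,"ry": 0,"rz": 0},
    {"claw": -1,"x": 0.0348,"y": 0.1608,"z": -0.063,"rx": 0,"ry": 0,"rz": 0},
    {"claw": -1,"x": 0.0348,"y": 0.1608,"z": -0.064,"rx": 0,"ry": 0,"rz": 0},
    {"claw": -1,"x": 0.0348,"y": 0.1608,"z": -0.065,"rx": 0,"ry": 0,"rz": 0},
    {"claw": -1,"x": 0.0348,"y": 0.1608,"z": -0.065,"rx": 0,"ry": 0,"rz": 0},
  ],
)

```text
time_s: 6.3
tool_pos: [551.1, -56.6, 236.0]
orientation: [0.001, 0.864, 0.503, 0.001]
contact_force: [-1.8, 0.2, 6.0]
width: -0.001
```

Call:
carry_out(
  deltas=[
    {"claw": -1,"x": 0.001,"y": 0.0017,"z": 0,"rx": 0,"ry": 0,"rz": 0},
    {"claw": -1,"x": 0.002,"y": 0.0035,"z": 0,"rx": 0,"ry": 0,"rz": 0},
    {"claw": -1,"x": 0.003,"y": 0.0052,"z": 0,"rx": 0,"ry": 0,"rz": 0},
    {"claw": -1,"x": 0.004,"y": 0.007,"z": 0,"rx": 0,"ry": 0,"rz": 0},
    {"claw": -1,"x": 0.0052,"y": 0.0092,"z": 0,"rx": 0,"ry": 0,"rz": 0},
    {"claw": -1,"x": 0.0052,"y": 0.0092,"z": 0,"rx": 0,"ry": 0,"rz": 0},
    {"claw": -1,"x": 0.0052,"y": 0.0092,"z": 0,"rx": 0,"ry": 0,"rz": 0},
  ],
)

```text
time_s: 7.0
tool_pos: [556.5, -47.3, 236.0]
orientation: [0.001, 0.864, 0.504, 0.001]
contact_force: [-1.5, 0.1, 6.0]
width: -0.0
```

Call:
carry_out(
  deltas=[
    {"claw": -1,"x": 0,"y": 0,"z": 0.005,"rx": 0,"ry": 0,"rz": 0},
    {"claw": -1,"x": 0,"y": 0,"z": 0.04,"rx": 0,"ry": 0,"rz": 0},
    {"claw": -1,"x": -0.04,"y": -0.17,"z": 0.065,"rx": 0,"ry": 0,"rz": 0},
    {"claw": -1,"x": -0.04,"y": -0.17,"z": 0.065,"rx": 0,"ry": 0,"rz": 0},
    {"claw": -1,"x": -0.04,"y": -0.17,"z": 0.065,"rx": 0,"ry": 0,"rz": 0},
    {"claw": -1,"x": -0.04,"y": -0.17,"z": 0.065,"rx": 0,"ry": 0,"rz": 0},
    {"claw": -1,"x": -0.04,"y": -0.17,"z": 0.065,"rx": 0,"ry": 0,"rz": 0},
  ],
)

```text
time_s: 7.7
tool_pos: [514.8, -220.8, 299.8]
orientation: [0.001, 0.865, 0.501, 0.0]
contact_force: [0.4, 0.7, -0.4]
width: 0.0
```

Run:
```python
from h import *
c=camera("top")
cv2.imwrite("pics/c4.png",cv2.resize(c["image"][195:245,235:285],(560,560),interpolation=cv2.INTER_CUBIC))
```

```text
(no output)
```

View pics/c4.png

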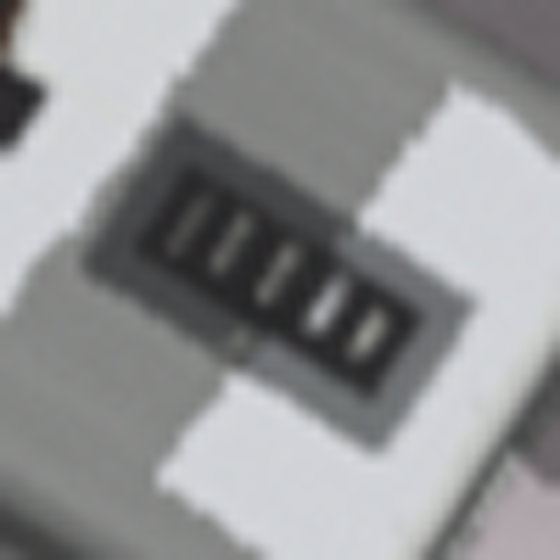

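The crop again shows five bars, third at the pointer. Settings 2 and 3 would both look like this, and only the bar lengths differ. I compare the bar lengths numerically with the picture taken after stroke 1.

```bash
cat > bars.py <<'E'
from h import *
# bar length: bright run across the rim through each bar, half-max width in mm of the enlarged crop
def bars(img):
    M=cv2.getRotationMatrix2D((278,282),31.5,1)   # long axis level, hopper left
    r=cv2.cvtColor(cv2.warpAffine(img,M,(560,560)),cv2.COLOR_BGR2GRAY).astype(float)
    out=[]
    col=r[260:290].mean(0)
    for x in [172,220,277,335,390]:
        x0=x-14+int(np.argmax(col[x-14:x+15]))
        a=r[215:340,x0-6:x0+7].mean(1)
        b=a-np.percentile(a[20:105],5); b=np.clip(b[10:110],0,None)
        h=b>b.max()/2; i=np.argmax(b)
        lo=i; hi=i
        while lo>0 and h[lo-1]: lo-=1
        while hi<len(h)-1 and h[hi+1]: hi+=1
        out.append((x0,hi-lo+1,round(b.max()),round(b.sum()/b.max(),1)))
    return r,out
if __name__=="__main__":
    a=np.mean([camera("top")["image"].astype(float) for _ in range(10)],0)
    np.save("avg2.npy",a)
    c=cv2.resize(a[195:245,235:285],(560,560),interpolation=cv2.INTER_CUBIC).clip(0,255).astype(np.uint8)
    ims=[cv2.imread("pics/c3.png"),cv2.imread("pics/c4.png"),c]
    st=[]
    for i in [cv2.imread("pics/crop1.png")[:,:560]]+ims:
        r,o=bars(i); print(o); st.append(r[190:370,120:440])
    print("absdiff c3-c4",np.abs(st[1]-st[2])[40:140,20:300].mean(),"c4-avg",np.abs(st[2]-st[3])[40:140,20:300].mean())
    top=np.hstack([cv2.resize(st[1],(400,225)),cv2.resize(st[3],(400,225))])
    cv2.imwrite("pics/cmp.png",(top*1.6).clip(0,255).astype(np.uint8))
E
python3 bars.py
```

```text
[(158, np.int64(7), 37, np.float64(11.1)), (217, np.int64(65), 64, np.float64(62.3)), (273, np.int64(72), 87, np.float64(65.9)), (331, np.int64(67), 72, np.float64(60.2)), (382, np.int64(50), 63, np.float64(50.6))]
[(171, np.int64(60), 17, np.float64(58.5)), (217, np.int64(64), 43, np.float64(61.0)), (273, np.int64(64), 56, np.float64(60.5)), (331, np.int64(58), 106, np.float64(55.7)), (382, np.int64(47), 82, np.float64(49.5))]
[(172, np.int64(61), 21, np.float64(60.1)), (217, np.int64(63), 45, np.float64(60.8)), (273, np.int64(63), 57, np.float64(58.5)), (331, np.int64(50), 104, np.float64(52.0)), (381, np.int64(43), 87, np.float64(45.6))]
[(171, np.int64(62), 21, np.float64(60.9)), (217, np.int64(63), 45, np.float64(61.1)), (273, np.int64(63), 56, np.float64(59.6)), (331, np.int64(50), 104, np.float64(51.9)), (382, np.int64(43), 87, np.float64(45.8))]
absdiff c3-c4 1.6723571428571429 c4-avg 1.156
```

View pics/cmp.png

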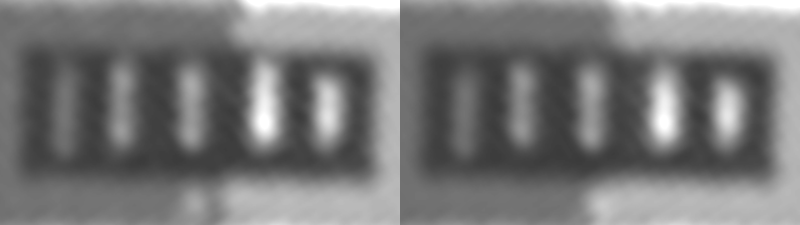

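Left is after stroke 1 and right is after stroke 2. The sunlit fourth bar has shortened 67 → 58 → 50 px over the start, stroke 1 and stroke 2, and the fifth 50 → 47 → 43. So stroke 2 also gave one click (setting 3). Now the third stroke, pressed slightly firmer.

Call:
carry_out(
  deltas=[
    {"claw": -1,"x": 0.0348,"y": 0.1608,"z": -0.01,"rx": 0,"ry": 0,"rz": 0},
    {"claw": -1,"x": 0.0348,"y": 0.1608,"z": -0.01,"rx": 0,"ry": 0,"rz": 0},
    {"claw": -1,"x": 0.0348,"y": 0.1608,"z": -0.01,"rx": 0,"ry": 0,"rz": 0},
    {"claw": -1,"x": 0.0348,"y": 0.1608,"z": -0.01,"rx": 0,"ry": 0,"rz": 0},
    {"claw": -1,"x": 0.0348,"y": 0.1608,"z": -0.05,"rx": 0,"ry": 0,"rz": 0},
    {"claw": -1,"x": 0.0348,"y": 0.1608,"z": -0.057,"rx": 0,"ry": 0,"rz": 0},
    {"claw": -1,"x": 0.0348,"y": 0.1608,"z": -0.06,"rx": 0,"ry": 0,"rz": 0},
    {"claw": -1,"x": 0.0348,"y": 0.1608,"z": -0.062,"rx": 0,"ry": 0,"rz": 0},
    {"claw": -1,"x": 0.0348,"y": 0.1608,"z": -0.063,"rx": 0,"ry": 0,"rz": 0},
    {"claw": -1,"x": 0.0348,"y": 0.1608,"z": -0.064,"rx": 0,"ry": 0,"rz": 0},
    {"claw": -1,"x": 0.0348,"y": 0.1608,"z": -0.0655,"rx": 0,"ry": 0,"rz": 0},
    {"claw": -1,"x": 0.0348,"y": 0.1608,"z": -0.0655,"rx": 0,"ry": 0,"rz": 0},
  ],
)

```text
time_s: 9.45
tool_pos: [551.2, -56.6, 235.9]
orientation: [0.001, 0.864, 0.504, 0.001]
contact_force: [-2.6, 0.4, 7.7]
width: -0.004
```

Call:
carry_out(
  deltas=[
    {"claw": -1,"x": 0.001,"y": 0.0017,"z": 0,"rx": 0,"ry": 0,"rz": 0},
    {"claw": -1,"x": 0.002,"y": 0.0035,"z": 0,"rx": 0,"ry": 0,"rz": 0},
    {"claw": -1,"x": 0.003,"y": 0.0052,"z": 0,"rx": 0,"ry": 0,"rz": 0},
    {"claw": -1,"x": 0.004,"y": 0.007,"z": 0,"rx": 0,"ry": 0,"rz": 0},
    {"claw": -1,"x": 0.0052,"y": 0.0092,"z": 0,"rx": 0,"ry": 0,"rz": 0},
    {"claw": -1,"x": 0.0052,"y": 0.0092,"z": 0,"rx": 0,"ry": 0,"rz": 0},
    {"claw": -1,"x": 0.0052,"y": 0.0092,"z": 0,"rx": 0,"ry": 0,"rz": 0},
  ],
)

```text
time_s: 10.15
tool_pos: [556.6, -47.2, 236.0]
orientation: [0.001, 0.864, 0.504, 0.001]
contact_force: [-1.9, 0.5, 6.7]
width: 0.004
```

Call:
carry_out(
  deltas=[
    {"claw": -1,"x": 0,"y": 0,"z": 0.005,"rx": 0,"ry": 0,"rz": 0},
    {"claw": -1,"x": 0,"y": 0,"z": 0.04,"rx": 0,"ry": 0,"rz": 0},
    {"claw": -1,"x": -0.04,"y": -0.17,"z": 0.0655,"rx": 0,"ry": 0,"rz": 0},
    {"claw": -1,"x": -0.04,"y": -0.17,"z": 0.0655,"rx": 0,"ry": 0,"rz": 0},
    {"claw": -1,"x": -0.04,"y": -0.17,"z": 0.0655,"rx": 0,"ry": 0,"rz": 0},
    {"claw": -1,"x": -0.04,"y": -0.17,"z": 0.0655,"rx": 0,"ry": 0,"rz": 0},
    {"claw": -1,"x": -0.04,"y": -0.17,"z": 0.0655,"rx": 0,"ry": 0,"rz": 0},
  ],
)

```text
time_s: 10.85
tool_pos: [514.9, -220.8, 299.8]
orientation: [0.001, 0.865, 0.501, 0.0]
contact_force: [0.5, 1.0, 0.4]
width: 0.002
```

Run:
```python
from bars import *
o=np.load("avg2.npy"); n=np.mean([camera("top")["image"].astype(float) for _ in range(10)],0)
st=[]
for a in(o,n):
    c=cv2.resize(a[195:245,235:285],(560,560),interpolation=cv2.INTER_CUBIC).clip(0,255).astype(np.uint8)
    r,b=bars(c); print([(int(x),int(l),int(m),float(q)) for x,l,m,q in b]); st.append(r[190:370,120:440])
top=np.hstack([cv2.resize(s,(320,180)) for s in st])*1.6
full=cv2.cvtColor(n.astype(np.uint8),cv2.COLOR_BGR2GRAY)[120:330,160:420]
full=cv2.resize(full,(640,400))
cv2.imwrite("pics/cmp2.png",np.vstack([top.clip(0,255),full]).astype(np.uint8))
t0=np.load("top0.npy",allow_pickle=True).item()["image"].astype(float)
for nm,(u,v) in dict(cup=(257,146),jug=(297,172),tamper=(210,269),pf=(298,261),pfs=(348,242)).items():
    w=np.s_[v-16:v+17,u-16:u+17]
    (dx,dy),rs=cv2.phaseCorrelate(np.float32(t0[w].mean(2)),np.float32(n[w].mean(2))); print(nm,round(dx,2),round(dy,2),round(rs,2))
```

```text
[(171, 62, 21, 60.9), (217, 63, 45, 61.1), (273, 63, 56, 59.6), (331, 50, 104, 51.9), (382, 43, 87, 45.8)]
[(172, 53, 24, 54.8), (217, 61, 45, 58.4), (273, 57, 59, 53.5), (331, 46, 110, 48.9), (382, 43, 89, 46.5)]
cup 0.01 -0.02 1.0
jug 0.12 -0.29 0.98
tamper -0.14 0.1 1.03
pf -0.15 -0.06 0.68
pfs 0.2 -0.22 0.35
```

View pics/cmp2.png

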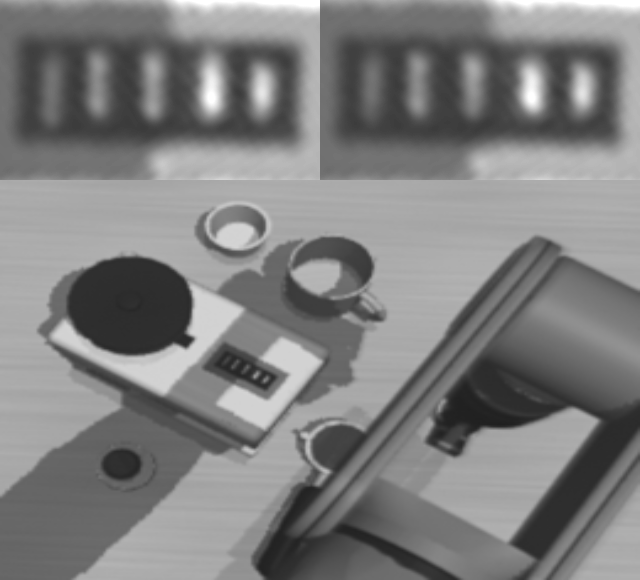

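The bars have shortened again (pointer bar 66 → 60.5 → 59.6 → 53.5 px) and sit exactly on their click positions. That means one click per stroke, three in all. The hand is clear with no contact force, and the loose things haven't moved.

```bash
python3 -c "
from bench import *
s=state();print(s['time_s'],s['contact_force'],abs(s['joint_vel']).max());print(sign_off())"
```

```text
11.35 [ 0.13742606 -0.79749546  0.49809203] 0.004678801604699381
the job is handed in; nothing more can be done
None
```

I turned the grind wheel three clicks finer, from setting 1 to setting 4, and handed the job in at 11.35 s. I used the shut fingertip at about 6–10 N with no pinching. Each of three strokes moved the rim about 10.8 mm towards the hopper, and I lifted off after each so the wheel could settle into its click.

- **Wheel position:** after the last stroke a bar sits at the pointer, and the bars stand on the same click positions as before.
- **Click count:** stroke 1 was clear, because a new bar appeared on the hopper side. For strokes 2 and 3 the count rests on the bars getting shorter and on equal fingertip travel. The bar lengths are noisy: the pointer bar barely changed on stroke 2 (60.5 to 59.6 px), and the frontmost bar did not shorten on stroke 3.
- **Hand clear:** the arm was at rest with only sensor-noise force on the wrist.
- **Loose things:** the cup, jug and tamper moved less than 0.35 px between the first and last pictures. The arm partly hid the two portafilters in the last picture, so that check was weak for them. The fingers stayed more than 150 mm above them throughout.

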